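# Feed a profile offcut through a hand-cranked indexing feeder

## Robot

A 6-joint arm with a two-finger parallel gripper is mounted at the origin on the work surface; the furniture and walls round the work are solid. World frame = base frame: x ahead of the robot, y to its left, z up, the work surface at z = 0. Lengths are in m, angles in rad, forces in N, time in s.
With the tool pointing down it reaches from about 0.325 to 0.9 m from the base axis. Payload 6.1 kg.
Tool frame: the origin (TCP) lies midway between the tips of the shut fingers; the grasp point (between the pads) lies 19 mm behind it; x points along the fingers, y is the direction in which the jaws open and shut, and the axes are right-handed (so a half turn about x gives the same grasp; the last joint's range is limited). The gripper opens to 85 mm and grips with 20 to 120 N. Pads are 22 mm wide; open, the fingers measure 114 mm over their backs; the gripper's body (76 mm by 85 mm) begins 54 mm behind the grasp point. The pads swing forward as they close: fully open they stand 13 mm farther back than shut.
Start: joints at [1.181, 0.22, 1.526, -0, 1.395, -0.126], TCP at [0.163, 0.603, 0.231] pointing down, gripper open.
Joint ranges: [-2.98, 2.98], [-0.91, 2.08], [0.09, 2.57], [-1.24, 4.39], [0.2, 2.65], [-2.68, 2.68]. Speed limits (rad/s): [2.57, 2.57, 3.01, 3.14, 3.14, 3.14].

## Interface

Orientations are given as [roll, pitch, yaw] about the fixed x, y, z axes, in that order (R = Rz(yaw) Ry(pitch) Rx(roll)).
In Python, from plant import movep, move_l, set_joints, gripper_to, hold, inverse_kinematics, observe, get_image, get_calibration, Unreachable, job_done gives the robot as it stands. Calls block until the motion is done:
- movep(position, orientation): joint-space move of the TCP to a pose.
- move_l(position, feed=0.15, rotation=None, max_force=None): straight line of the TCP; rotation=None keeps the orientation; feed is the mean speed in m/s. With max_force (N) it stops when the force on the tool has changed by that much, and returns True; else False.
- set_joints(angles): joint-space move.
- gripper_to(opening, f_grip=None): finger opening in m; f_grip is the grip in N (None keeps the last); returns when the fingers have stopped.
- hold(seconds).
- inverse_kinematics(position, orientation): joint angles nearest the present ones, or None.
- observe(): the state.
- get_image(name): name is "scene" or "top" or "wrist"; returns (picture, depth): 384x512x3 uint8, red, green, blue; 384x512 float32, m along the optical axis (not along the pixel's ray), 0 where there is no reading.
- get_calibration(name): a dict with "intrinsics" (3x3 intrinsics, pixels), "world_from_camera" (4x4, takes a point from camera to world coordinates). Camera axes: x right, y down, z forward; pixel columns grow to the right and rows downward; lengths in m; the calibration is good to about 2 mm. A picture is of the moment at which its call begins: read the wrist's pose just before it. get_calibration takes no time and is no camera call; for the wrist camera it gives the pose at the moment of the call.
A pose or a line that the arm cannot do raises Unreachable and nothing moves.
- job_done(): hands the job in, once; it reports no verdict.
The state is a dict: "time_s": time; "q": joint angles; "joint_velocities": joint speeds; "joint_torque": joint torques, N m; "eef_pos": TCP position; "tcp_rot": TCP orientation; "ft_force": force on the tool from outside, world axes, zero at the start; "torque": the same for the moment, N m; "opening": finger opening in m.
Only numpy, scipy, OpenCV 4.12 (cv2) and the standard library are available. Lean on these libraries where they do the work, as an engineer would, in place of code of your own. Each camera call takes 0.05 s, during which the arm holds its last target. There are 200 camera calls.

## Task

Lay the brown profile offcut, open side up, down in the nest of the feeder's carriage and let go of it. Then take the crank by its black knob and wind it clockwise (seen from above) two full turns, so that the carriage's yellow pointer stands on the red line, and let go. A spring makes one point in every turn heavy and then throws the crank forward: take it over slowly and under control (about five seconds a turn is right), never letting it snatch ahead or spring back, lead the knob round its own circle without forcing it in or out along its arm, and leave the other things alone.

Things in the scene. Friction and masses are not known exactly. Their poses are not given: they have to be found in the camera images.
- machine: Hand-cranked indexing feeder, fixed to the table. Green base plate 250 (x) x 360 (y) x 10 mm; origin at the centre of its underside. The carriage runs along its +x on rails at y = +120 mm; the grey crank head stands at y = -85 mm, with an upright shaft and a flat crank arm: arm top 88 mm above the table, nut on the shaft 95 mm, the arm sweeps to 81 mm from the shaft.
- head_place (a point): Point on the base plate under the middle of the crank head; axes as the machine's. The head is bolted through slots: the shaft stands up to 16 mm in x and 14 mm in y off this point, not measured. The arm's direction at the start is any, and the knob's circle has a radius of 52 to 66 mm; neither is measured.
- knob_top (a point): Centre of the top face of the crank's black knob: upright, round, 23 mm in diameter, 48 mm tall, its top 147 mm and its foot 99 mm above the table. It turns freely on its post, so the gripper need not turn with the crank; its axes say nothing of the arm's direction.
- give (a joint): How far the knob's sprung post is forced along the crank arm, m: 0 at rest, + outward from the shaft, stiffness 2.5 N/mm, so it shows the force along the arm; beyond 4 mm (10 N) either way the handle counts as strained. No give in other directions.
- carriage (a joint): Carriage travel along the machine's +x, m: 0 at start, +0.025 per clockwise crank turn; 0.05 = pointer on the red line, last of three lines 25 mm apart. Moves only with the crank. In each turn a spring first loads the crank, up to about 9 N at the knob, then past mid-turn throws it forward with up to about 7 N; at the start and after each full turn it is slack and stays put if let go.
- nest (a point): Centre of the nest's floor on the carriage, 28 mm above the table; x along the nest, z up. The offcut lies along x between two end lugs 128 mm apart and four side lugs 28 mm apart across. Lugs 10 mm tall, 8 (end) or 6 (side) mm thick; side lugs stand 32 to 54 mm either side of the centre, so the middle 64 mm is open for fingers, over a deck 50 mm wide.
- offcut: Brown U-channel profile offcut, 22 x 120 x 13 mm, loose, lying on the table open side up (walls 2 mm); origin at the centre of its underside, y along its length, z up.
- tin: Open grey screw tin, 66 mm across, 41 mm tall; loose bystander. Origin at the centre of its underside.
- measure: Yellow tape measure, 67 x 85 x 31 mm; loose bystander. Origin at the centre of its underside.
- block: Pine block, 47 x 125 x 37 mm; loose bystander. Origin at the centre of its underside.
Not all that is in view belongs to the job. What is shaped like the offcut but green or pink is not meant.

How it is judged:
By the outcome, as a careful person would: the job done as asked, in the order asked, and still so for the second after the job is handed in, with the robot touching nothing.
It also fails if it takes over 72 s, if anything falls off the work surface, if the arm or the gripper's body presses on something with over 40 N, if the wrist force passes 120 N, or if a joint passes its speed limit or range.

## Working session

There is one attempt and no reset: what is moved stays moved. The work goes in short steps, each a Python script; the robot and the scene stay as the last script left them, time stands still between calls to the robot, and variables do not carry over. Pictures are saved under pics/ and viewed, about 8 in all and at most 12, crops included, and the job is handed in when it is done.

```bash
mkdir -p pics; ls
cat > h.py <<'E'
import numpy as np, cv2
from plant import *
def snap(name,fn):
    c=get_calibration(name); im,d=get_image(name)
    np.savez('pics/'+fn+'.npz',im=im,d=d,K=c['intrinsics'],T=c['world_from_camera'])
    cv2.imwrite('pics/'+fn+'.png',im[:,:,::-1]); return im,d,np.array(c['intrinsics']),np.array(c['world_from_camera'])
def load(fn):
    z=np.load('pics/'+fn+'.npz'); return z['im'],z['d'],z['K'],z['T']
def ray(K,T,u,v,z):
    r=T[:3,:3]@np.linalg.inv(K)@np.array([u,v,1.]); o=T[:3,3]
    return o+r*(z-o[2])/r[2]
def cloud(d,K,T):
    v,u=np.indices(d.shape); p=np.stack([(u-K[0,2])/K[0,0]*d,(v-K[1,2])/K[1,1]*d,d],-1)
    return p@T[:3,:3].T+T[:3,3]
E
python3 - <<'E'
from h import *
a=snap('top','top0'); b=snap('scene','scene0')
print(a[2],a[3],b[3]); o=observe(); print(o['time_s'],o['tcp_rot'],o['ft_force'])
E
```

```text
pics
[[382.75488058   0.         249.17364753]
 [  0.         382.75488058 191.30369706]
 [  0.           0.           1.        ]] [[-1.32161986e-03 -9.97493029e-01  7.07524584e-02  4.13446215e-01]
 [-9.99998274e-01  1.22588713e-03 -1.39647042e-03  9.74536265e-02]
 [ 1.30623498e-03 -7.07541818e-02 -9.97492927e-01  1.68607697e+00]
 [ 0.00000000e+00  0.00000000e+00  0.00000000e+00  1.00000000e+00]] [[-0.73763417 -0.25178529  0.6264982  -0.37952127]
 [-0.67471975  0.30988215 -0.66987037  1.07376824]
 [-0.0254771  -0.91682998 -0.39846417  0.72092959]
 [ 0.          0.          0.          1.        ]]
0.1 [-1.69357909  1.56900562 -1.95737429] [-0.52805205 -0.04528514  0.1275003 ]
```

View pics/top0.png

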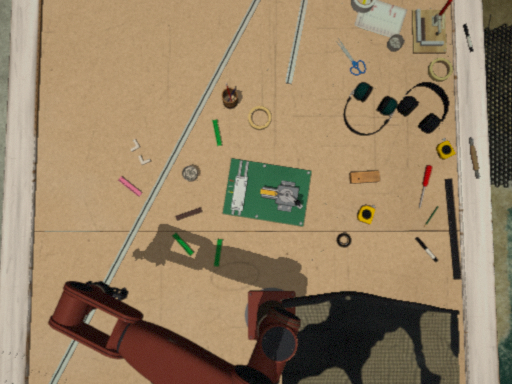

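View pics/scene0.png

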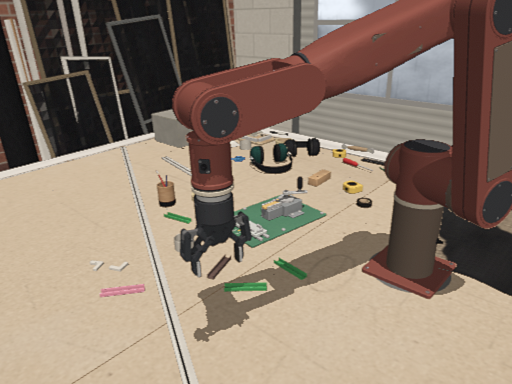

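The top view shows the machine's green plate at about (267,191), the nest (white) at (239,187), and the crank head at (285,193). The offcut candidates are:
- brown at (189,213)
- green at (217,132), (183,244) and (219,252)
- pink at (130,186)

Only (189,213) is brown, so that is the one meant. I'll confirm it in a crop.

Run:
```python
from h import *
im,d,K,T=load('top0')
c=cv2.resize(im[145:235,165:325],None,fx=5,fy=5,interpolation=cv2.INTER_CUBIC); cv2.imwrite('pics/crop1.png',c[:,:,::-1])
hsv=cv2.cvtColor(im,cv2.COLOR_RGB2HSV)
# machine plate
m=cv2.inRange(hsv,(60,90,30),(90,255,160)); m[:,:200]=0;m[:150]=0;m[235:]=0;m[:,330:]=0
m=cv2.morphologyEx(m,cv2.MORPH_CLOSE,np.ones((25,25)))
cn=max(cv2.findContours(m,0,2)[0],key=cv2.contourArea); r=cv2.minAreaRect(cn); bx=cv2.boxPoints(r)
P=np.array([ray(K,T,u,v,.01) for u,v in bx]); print('plate',r); print(P.round(4),P.mean(0)); 
# brown
s=im[200:226,170:210].astype(int); mb=(s.sum(2)<260).astype(np.uint8)
cn=max(cv2.findContours(mb,0,2)[0],key=cv2.contourArea); r=cv2.minAreaRect(cn); bx=cv2.boxPoints(r)+[170,200]
P=np.array([ray(K,T,u,v,.01) for u,v in bx]); print('offcut',r);print(P.round(4),P.mean(0))
```

```text
plate ((266.8270568847656, 191.76217651367188), (80.37271881103516, 55.002803802490234), 8.972626686096191)
[[ 0.4389  0.2104  0.01  ]
 [ 0.6784  0.1733  0.01  ]
 [ 0.6223 -0.1767  0.01  ]
 [ 0.3838 -0.1362  0.01  ]] [0.5308498 0.0176942 0.01     ]
offcut ((18.27846336364746, 13.372306823730469), (4.548541069030762, 26.23731803894043), 70.55996704101562)
[[0.4263 0.4187 0.01  ]
 [0.4643 0.3109 0.01  ]
 [0.4456 0.3041 0.01  ]
 [0.4076 0.4118 0.01  ]] [0.43596913 0.36137573 0.01      ]
```

View pics/crop1.png

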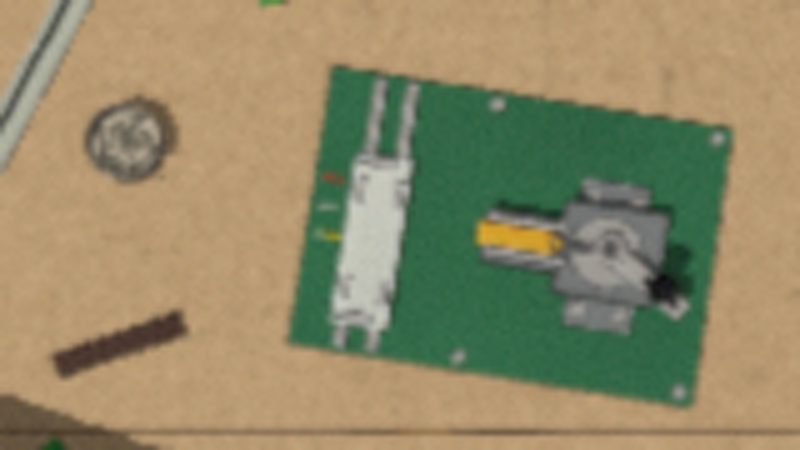

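The crop confirms the brown bar at (189,213), and shows the machine with its carriage at the start and the knob towards the lower right of the shaft. Next I'll look from close by with the wrist camera, first over the machine and then over the offcut.

```bash
cat >> h.py <<'E'
def ori(a): return [np.pi/2-a,np.pi/2,0.]
def goto(p,a): # choose jaw angle a or a+pi, whichever is reachable with least wrist turn
    q=np.array(observe()['q']); best=None
    for k in (-1,0,1):
        s=inverse_kinematics(p,ori(a+k*np.pi))
        if s is not None and abs(s[5])<2.4:
            c=np.abs(np.array(s)-q).max()
            if best is None or c<best[0]: best=(c,a+k*np.pi)
    print('goto',np.round(p,4),best); movep(p,ori(best[1])); return best[1]
E
python3 - <<'E'
from h import *
a=np.deg2rad(-8.9+90)
goto([.50,.02,.42],a); snap('wrist','w_mach'); print(observe()['time_s'])
goto([.436,.361,.25],np.deg2rad(19.4)); im,d,K,T=snap('wrist','w_off'); print(observe()['time_s'],observe()['eef_pos'],T.round(3))
w=np.hstack([load('w_mach')[0],load('w_off')[0]]); w=cv2.resize(w,(800,300)); cv2.imwrite('pics/w1.png',w[:,:,::-1])
E
```

```text
goto [0.5  0.02 0.42] (np.float64(1.4071088667252585), np.float64(1.4154620233674011))
2.6333
goto [0.436 0.361 0.25 ] (np.float64(1.746746503565397), np.float64(0.3385938748868999))
4.225 [0.43665423 0.36065011 0.25060777] [[ 0.943  0.32   0.092  0.413]
 [ 0.333 -0.908 -0.256  0.426]
 [ 0.002  0.272 -0.962  0.393]
 [ 0.     0.     0.     1.   ]]
```

View pics/w1.png

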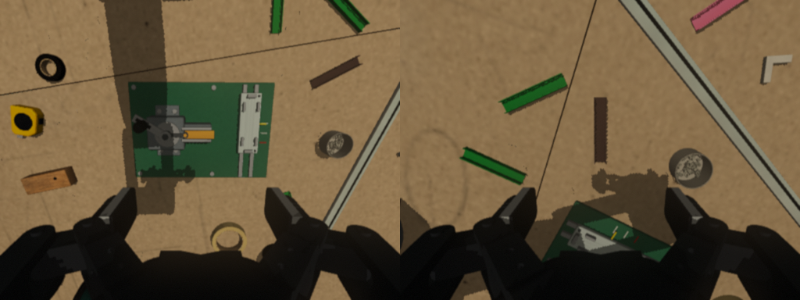

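Left: the plate is centred near (201,130), the nest near (250,125) and the knob near (143,127), in the robot's shadow. Right: the brown offcut is at (600,130), upright in the picture as planned. Now I'll measure them.

Run:
```python
from h import *
im,d,K,T=load('w_off')
s=im.astype(int); m=(s.sum(2)<260).astype(np.uint8); m[220:]=0; P=cloud(d,K,T)
# offcut near estimate: 
near=np.hypot(P[...,0]-.436,P[...,1]-.361)<.075
hsv=cv2.cvtColor(im,cv2.COLOR_RGB2HSV)
m=((s.sum(2)<270)&near).astype(np.uint8)
m=cv2.morphologyEx(m,cv2.MORPH_OPEN,np.ones((3,3)))
cn=max(cv2.findContours(m,0,2)[0],key=cv2.contourArea); r=cv2.minAreaRect(cn)
B=np.array([ray(K,T,u,v,.011) for u,v in cv2.boxPoints(r)]); print('off',r,B.round(4).tolist(),B.mean(0)); 
e=[B[1]-B[0],B[2]-B[1]]; print([ (np.linalg.norm(x),np.degrees(np.arctan2(x[1],x[0]))) for x in e])
print('z offcut',np.percentile(P[m>0][:,2],[5,50,95]))
im,d,K,T=load('w_mach'); P=cloud(d,K,T); hsv=cv2.cvtColor(im,cv2.COLOR_RGB2HSV)
inb=np.hypot(P[...,0]-.531,P[...,1]-.0177)<.25
m=((cv2.inRange(hsv,(55,80,15),(95,255,200))>0)&inb).astype(np.uint8)
m=cv2.morphologyEx(m,cv2.MORPH_CLOSE,np.ones((31,31)))
cn=max(cv2.findContours(m,0,2)[0],key=cv2.contourArea); r=cv2.minAreaRect(cn)
B=np.array([ray(K,T,u,v,.01) for u,v in cv2.boxPoints(r)]); print('plate',r,B.round(4).tolist(),B.mean(0))
e=[B[1]-B[0],B[2]-B[1]]; print([ (np.linalg.norm(x),np.degrees(np.arctan2(x[1],x[0]))) for x in e])
k=(P[...,2]>.125)&(P[...,2]<.17)&inb&(np.arange(384)[:,None]<230); print('knob',k.sum(),P[k].mean(0),P[k].std(0), np.argwhere(k).mean(0))
ar=(P[...,2]>.082)&(P[...,2]<.1)&inb&(np.arange(384)[:,None]<230); print('arm',ar.sum(),P[ar].mean(0),np.argwhere(ar).mean(0))
c=im[90:240,150:360]; cv2.imwrite('pics/crop2.png',cv2.convertScaleAbs(cv2.resize(c,(800,571),interpolation=cv2.INTER_CUBIC),alpha=1.5)[:,:,::-1])
```

```text
off ((255.5, 311.0), (144.0, 511.0), 90.0) [[0.1085, 0.1326, 0.011], [0.8344, 0.3882, 0.011], [0.9936, 0.1481, 0.011], [0.135, -0.1528, 0.011]] [0.51788255 0.12901852 0.011     ]
[(np.float64(0.769600417268916), np.float64(19.39807920604734)), (np.float64(0.28805287538454455), np.float64(-56.457903654235686))]
z offcut [0.27405138 0.32873629 0.34932411]
plate ((257.5, 165.5), (118.99998474121094, 184.99996948242188), 90.0) [[0.3832, -0.1374, 0.01], [0.4372, 0.211, 0.01], [0.6806, 0.1959, 0.01], [0.6198, -0.1961, 0.01]] [0.53018156 0.01836603 0.01      ]
[(np.float64(0.3525347483937288), np.float64(81.19137834345409)), (np.float64(0.2438653966544405), np.float64(-3.5468724019381748))]
knob 199 [ 0.47737712 -0.09762679  0.14173354] [0.00563122 0.00548728 0.00554121] [162.08040201 177.70351759]
arm 504 [ 0.49367472 -0.08066052  0.08943957] [165.15873016 197.72420635]
```

View pics/crop2.png

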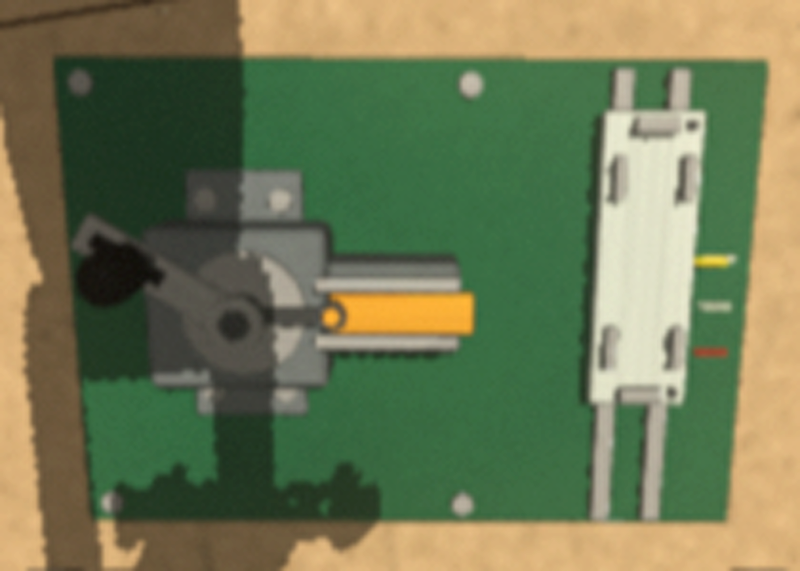

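Run:
```python
from h import *
im,d,K,T=load('w_off'); P=cloud(d,K,T); hsv=cv2.cvtColor(im,cv2.COLOR_RGB2HSV)
m=np.zeros(d.shape,np.uint8); m[118:212,240:275]=(im.astype(int).sum(2)[118:212,240:275]<230)
cn=max(cv2.findContours(m,0,2)[0],key=cv2.contourArea); r=cv2.minAreaRect(cn)
B=np.array([ray(K,T,u,v,.011) for u,v in cv2.boxPoints(r)]); print('off',r,B.round(4).tolist(),B.mean(0))
e=[B[1]-B[0],B[2]-B[1]]; print([ (np.linalg.norm(x).round(4),np.degrees(np.arctan2(x[1],x[0])).round(1)) for x in e])
q=P[m>0]; print('z',np.percentile(q[:,2],[5,50,95]), q.mean(0))
im,d,K,T=load('w_mach'); P=cloud(d,K,T)
px=lambda c:(150+c[0]*210/800-.4,90+c[1]*150/571-.4)
R=lambda c,z:ray(K,T,*px(c),z)
e=[R(c,.038) for c in [(655,126),(640,394)]]; s=[R(c,.038) for c in [(618,180),(686,178),(608,347),(675,348)]]
n1=np.mean(e,0);n2=np.mean(s,0); dd=e[1]-e[0]; print('nest',n1,n2,np.linalg.norm(dd),np.degrees(np.arctan2(dd[1],dd[0])),s[2]-s[0],s[3]-s[1],s[0]-s[1])
c=[R(x,.01) for x in [(55,58),(768,60),(728,520),(93,520)]]; print('plate',np.round(c,4).tolist(),np.mean(c,0))
sh=R((233,325),.095); kn=R((105,272),.147); foot=R((125,272),.11); print('shaft',sh,'knob',kn,'r',np.linalg.norm((kn-sh)[:2]))
k=(P[...,2]>.143)&(P[...,2]<.155)&(np.hypot(P[...,0]-.477,P[...,1]+.098)<.03); print('knobdepth',k.sum(),P[k].mean(0),np.ptp(P[k],0))
nn=(np.hypot(P[...,0]-sh[0],P[...,1]-sh[1])<.006); print('shaft z',np.median(P[nn][:,2]))
```

```text
off ((256.4999694824219, 166.5), (84.99998474121094, 16.999996185302734), 90.0) [[0.4056, 0.4149, 0.011], [0.4271, 0.4225, 0.011], [0.468, 0.3096, 0.011], [0.4446, 0.3014, 0.011]] [0.43634633 0.36212003 0.011     ]
[(np.float64(0.0228), np.float64(19.4)), (np.float64(0.1201), np.float64(-70.1))]
z [4.54516220e-05 2.14311341e-03 1.35873288e-02] [0.43525395 0.36431256 0.00394921]
nest [0.52444881 0.13856696 0.038     ] [0.52462432 0.13824696 0.038     ] 0.13405311814124254 -8.451846028225363 [ 0.08255155 -0.01334561  0.        ] [ 0.08417837 -0.01252135  0.        ] [-0.00413419 -0.03293925  0.        ]
plate [[0.3808, -0.1387, 0.01], [0.4364, 0.2134, 0.01], [0.6803, 0.176, 0.01], [0.6255, -0.1777, 0.01]] [0.53073853 0.0182609  0.01      ]
shaft [ 0.51297651 -0.0608235   0.095     ] knob [ 0.47516113 -0.09651416  0.147     ] r 0.05199833259324638
knobdepth 111 [ 0.47842092 -0.1000479   0.14554397] [0.01774527 0.01736662 0.00528643]
shaft z 0.09519509678676569
```

Run:
```python
from h import *
a=np.deg2rad(19.6); gripper_to(.036)
goto([.4363,.3621,.05],a)
t=move_l([.4363,.3621,-.008],feed=.025,max_force=4); z=observe()['eef_pos']; print(t,z,observe()['ft_force'])
move_l([.4363,.3621,z[2]+.0035],feed=.03); print(observe()['eef_pos'])
gripper_to(.015,f_grip=35); o=observe(); print('open',o['opening'],o['eef_pos'],o['ft_force'])
move_l([.4363,.3621,.12],feed=.12); o=observe(); print('open',o['opening'],o['ft_force'],o['time_s'])
goto([.5245,.1384,.14],np.deg2rad(81.2))
o=observe(); print(o['opening'],o['time_s'],o['eef_pos']); snap('wrist','w_nest')
```

```text
goto [0.4363 0.3621 0.05  ] (np.float64(0.372487679998154), np.float64(0.3420845333908886))
True [ 0.4363032   0.36209981 -0.00097568] [-0.19325457 -0.44597166  5.1123233 ]
[0.43647452 0.36220843 0.00269875]
open 0.02181218063701193 [0.43636759 0.36215234 0.00255357] [1.49870358 0.35508689 1.43312637]
open 0.02125762718385304 [-0.42826222 -0.12349932 -1.27728742] 9.0583
goto [0.5245 0.1384 0.14  ] (np.float64(1.5161993622134078), np.float64(1.4172073526193956))
0.02152124268437439 10.4167 [0.52416064 0.13872578 0.13954677]
```

View pics/w_nest.png

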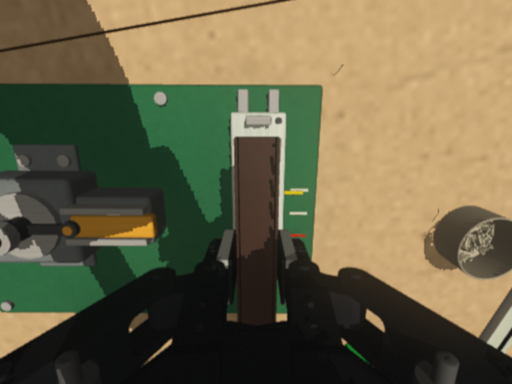

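The offcut is held, with its near end at (258,137). The end lug is at (258,121), and the carriage edges are at columns 232 and 285. I'll check the grip offset and the nest centre from this view, then lower.

Run:
```python
from h import *
im,d,K,T=load('w_nest')
y=np.deg2rad(-8.8); ex=np.array([np.cos(y),np.sin(y)]); ey=np.array([-ex[1],ex[0]])
p0=np.array([.52416,.13873])
def rel(u,v,z): p=ray(K,T,u,v,z)[:2]-p0; return (p@ex*1e3).round(1),(p@ey*1e3).round(1)
print('offcut end L,R',rel(237,137,.150),rel(280,137,.150))
print('lug faces',rel(258,117,.038),rel(258,126,.038),'lug sides',rel(246,121,.038),rel(270,121,.038))
print('deck corners',rel(232,113,.028),rel(286,113,.028)); print('plate edges',rel(322,86,.01),rel(312,312,.01))
```

```text
offcut end L,R (np.float64(-60.5), np.float64(-9.0)) (np.float64(-60.5), np.float64(11.3))
lug faces (np.float64(-70.0), np.float64(1.5)) (np.float64(-62.6), np.float64(1.5)) lug sides (np.float64(-66.7), np.float64(-8.8)) (np.float64(-66.7), np.float64(11.8))
deck corners (np.float64(-73.4), np.float64(-21.4)) (np.float64(-73.4), np.float64(26.3))
plate edges (np.float64(-97.6), np.float64(60.6)) (np.float64(148.1), np.float64(64.9))
```

Run:
```python
from h import *
y=np.deg2rad(-8.8); ex=np.array([np.cos(y),np.sin(y)]); ey=np.array([-ex[1],ex[0]])
p=np.array([.52416,.13873])+.0015*ex+.0004*ey
move_l([*p,.055],feed=.08)
t=move_l([*p,.0300],feed=.02,max_force=5); o=observe(); print(t,o['eef_pos'],o['ft_force'])
gripper_to(.042); print(observe()['opening'])
move_l([*p,.16],feed=.12)
movep([.45,.02,.33],ori(np.deg2rad(81.2))); o=observe(); print(o['time_s'],o['eef_pos'])
im,*_=snap('wrist','w_after')
c=cv2.convertScaleAbs(cv2.resize(im[40:290,100:440],(800,588)),alpha=1.4); cv2.imwrite('pics/crop3.png',c[:,:,::-1])
```

```text
True [0.52553633 0.13889656 0.0305197 ] [0.09932615 0.33131238 4.68708682]
0.042186194945678275
15.3 [0.44982983 0.02033763 0.32855747]
```

View pics/crop3.png

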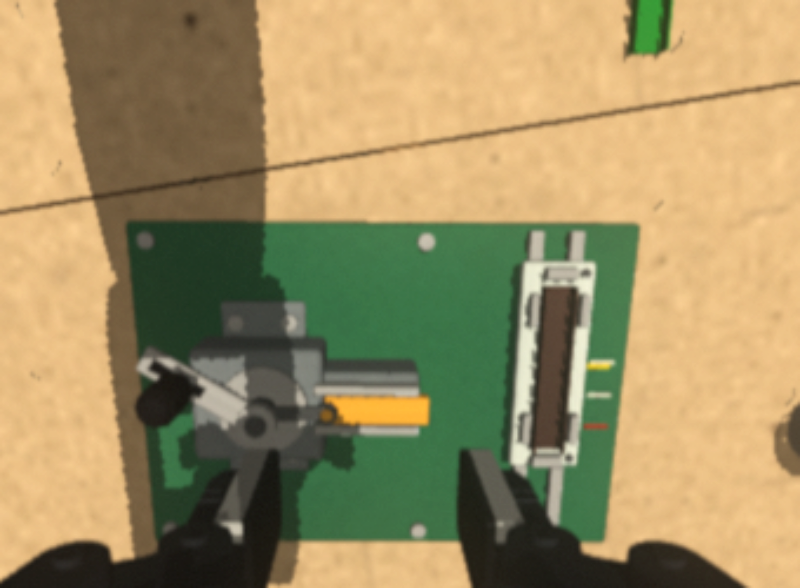

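The offcut lies in the nest between all the lugs (crop centre about (555,370)), and the carriage is still at its start line. Next I'll get the shaft and knob from this second view.

Run:
```python
from h import *
im,d,K,T=load('w_after'); P=cloud(d,K,T)
px=lambda c:(100+c[0]*340/800-.3,40+c[1]*250/588-.3)
sh=ray(K,T,*px((256,426)),.095); kn=ray(K,T,*px((155,405)),.147); print('shaft',sh,'knob',kn)
rr=np.hypot(P[...,0]-.478,P[...,1]+.099)
for lo,hi in((.143,.155),(.105,.14)):
    k=(P[...,2]>lo)&(P[...,2]<hi)&(rr<.03); print('knob',lo,k.sum(),P[k].mean(0).round(4),P[k].min(0).round(4),P[k].max(0).round(4))
k=(P[...,2]>.084)&(P[...,2]<.092)&(np.hypot(P[...,0]-sh[0],P[...,1]-sh[1])<.085); q=P[k]; rs=np.hypot(*(q[:,:2]-sh[:2]).T); far=q[rs>.02]
dv=far[:,:2].mean(0)-sh[:2]; print('arm dir',k.sum(),np.degrees(np.arctan2(dv[1],dv[0])),rs.max())
for f,c in(('w_mach',None),('w_after',None)):
    im,d,K,T=load(f); P=cloud(d,K,T); k=(P[...,2]>.0925)&(P[...,2]<.098)&(np.hypot(P[...,0]-.512,P[...,1]+.061)<.014); print('nut',f,k.sum(),P[k].mean(0),np.ptp(P[k],0))
# scene/top view cross-check of the knob top
```

```text
shaft [ 0.51276253 -0.05966776  0.095     ] knob [ 0.47494247 -0.09747609  0.147     ]
knob 0.143 155 [ 0.4778 -0.0996  0.1457] [ 0.4694 -0.1084  0.1432] [ 0.4865 -0.0916  0.1475]
knob 0.105 188 [ 0.4736 -0.0937  0.1253] [ 0.4671 -0.1112  0.1069] [ 0.4882 -0.0891  0.1399]
arm dir 614 -132.25343825296628 0.08128807739182829
nut w_mach 57 [ 0.51301506 -0.0602447   0.09488576] [0.0190791  0.02053558 0.00448587]
nut w_after 76 [ 0.51218493 -0.06006574  0.0950501 ] [0.01984424 0.01670451 0.00458592]
```

Shaft at about (0.5127, -0.0600) and knob at about (0.478, -0.0995), so the radius is about 53 mm and the arm points at -132°. I'll take the knob with the jaws along the arm, so any centring error shows up as force along the arm.

Run:
```python
from h import *
a=np.deg2rad(48.3); k=[.4779,-.0995]
gripper_to(.055)
goto([*k,.20],a)
s=[inverse_kinematics([.5127+.055*np.cos(t),-.06+.055*np.sin(t),.107],observe()['tcp_rot'].tolist()) for t in np.arange(0,6.3,.5)]
print('ik',[None if x is None else round(float(x[5]),2) for x in s])
hold(.3); f0=np.array(observe()['ft_force']); print('f0',f0)
print(move_l([*k,.108],feed=.06,max_force=6)); 
gripper_to(.018,f_grip=60); hold(.2); o=observe(); f=np.array(o['ft_force'])-f0; er=np.array([-np.cos(a),-np.sin(a)])
print('open',o['opening'],o['eef_pos'],'f',f,'Fr',f[:2]@er,'Ft',f[0]*-er[1]+f[1]*er[0],o['time_s'])
np.save('f0.npy',f0)
```

```text
goto [ 0.4779 -0.0995  0.2   ] (np.float64(0.33811397609330385), np.float64(0.8429940287132611))
ik [-1.09, -1.05, -1.02, -1.01, -1.03, -1.07, -1.13, -1.18, -1.22, -1.22, -1.2, -1.16, -1.12]
f0 [-0.4005538   0.27604768  0.39229639]
False
open 0.0213131462777469 [ 0.47811373 -0.09963029  0.10834522] f [-0.5416827  -0.72615838  3.66817447] Fr 0.9025213501466725 Ft 0.07862160901170012 18.9667
```

```bash
cat > crank.py <<'E'
import json,os,sys
from h import *
f0=np.load('f0.npy'); K=2500.; z=.1083
if os.path.exists('st.json'): S=json.load(open('st.json'))
else:
    c=np.array([.5127,-.0600]); v=np.array(observe()['eef_pos'][:2])-c
    S=dict(c=c.tolist(),p0=(c+v).tolist(),r0=float(np.hypot(*v)),th0=float(np.arctan2(v[1],v[0])),done=0.,dr=0.)
def run(upto,step=10.,feed=.075,g=.4):
    c=np.array(S['c']); n=0
    while S['done']<upto-1e-6:
        S['done']+=step; t=S['th0']-np.radians(S['done']); u=np.array([np.cos(t),np.sin(t)])
        move_l([*(c+u*(S['r0']+S['dr'])),z],feed=feed); o=observe()
        f=np.array(o['ft_force'])-f0; fr=f[:2]@u; ft=f[0]*u[1]-f[1]*u[0]  # ft: along clockwise motion
        p=np.array(o['eef_pos'][:2])-c; lag=np.degrees(np.angle(np.exp(1j*(np.arctan2(p[1],p[0])-t))))
        S['dr']+=g*fr/K; n+=1
        S.setdefault('log',[]).append([*o['eef_pos'][:2],fr])
        if abs(fr)>7: print('STRAIN',fr)
        if n%int(max(1,(30 if upto>60 else 10)//step))==0: print(round(S['done']),'t%.2f Fr %.1f Ft %.1f Fz %.1f dr %.2fmm lag %.1f open %.4f'%(o['time_s'],fr,ft,f[2],S['dr']*1e3,lag,o['opening']))
        if abs(fr)>9.: break
    json.dump(S,open('st.json','w'))
E
python3 - <<'E'
from crank import *
run(50)
E
```

```text
10 t19.23 Fr 1.2 Ft -0.1 Fz 3.5 dr 0.19mm lag -0.6 open 0.0210
20 t19.51 Fr 0.8 Ft -0.0 Fz 3.3 dr 0.31mm lag -0.9 open 0.0212
30 t19.78 Fr 1.5 Ft 0.1 Fz 4.1 dr 0.56mm lag -0.9 open 0.0214
40 t20.06 Fr 0.6 Ft -0.9 Fz 3.6 dr 0.65mm lag -0.7 open 0.0216
50 t20.33 Fr -0.4 Ft -0.9 Fz 2.9 dr 0.59mm lag -0.4 open 0.0207
```

Run:
```python
from crank import *
run(360)
```

```text
80 t21.16 Fr 0.1 Ft -4.0 Fz 4.4 dr 0.86mm lag 0.2 open 0.0212
110 t21.98 Fr -1.3 Ft -6.7 Fz 7.4 dr 0.45mm lag 1.0 open 0.0211
140 t22.81 Fr -0.8 Ft -6.5 Fz 8.2 dr 0.08mm lag 1.3 open 0.0213
170 t23.63 Fr -0.9 Ft -0.8 Fz 5.2 dr -0.22mm lag 0.1 open 0.0206
200 t24.46 Fr -0.2 Ft 5.8 Fz 1.8 dr -0.38mm lag -1.4 open 0.0210
230 t25.28 Fr 1.0 Ft 9.1 Fz 4.4 dr -0.27mm lag -3.1 open 0.0211
260 t26.11 Fr -0.3 Ft 6.9 Fz 5.4 dr -0.36mm lag -2.5 open 0.0211
290 t26.93 Fr 0.5 Ft 2.8 Fz 6.5 dr -0.08mm lag -1.8 open 0.0212
320 t27.76 Fr -0.1 Ft 1.3 Fz 6.0 dr -0.08mm lag -1.5 open 0.0213
350 t28.58 Fr 0.8 Ft -0.6 Fz 6.0 dr 0.18mm lag -1.5 open 0.0212
```

Run:
```python
from crank import *
run(720)
move_l([*S['p0'],z],feed=.02); hold(.4); o=observe(); f=np.array(o['ft_force'])-f0
print('end',np.array(o['eef_pos'][:2])-S['p0'],'f',f,o['time_s'])
```

```text
390 t29.68 Fr -0.4 Ft 0.5 Fz 6.2 dr -0.07mm lag -1.9 open 0.0211
420 t30.51 Fr -0.4 Ft -2.5 Fz 5.4 dr -0.10mm lag -1.2 open 0.0208
450 t31.33 Fr -1.0 Ft -4.5 Fz 7.7 dr -0.68mm lag 0.4 open 0.0213
480 t32.14 Fr -1.0 Ft -5.7 Fz 9.5 dr -0.92mm lag 2.0 open 0.0210
510 t32.94 Fr 0.8 Ft -5.0 Fz 10.1 dr -0.96mm lag 2.5 open 0.0208
540 t33.74 Fr 0.6 Ft 0.8 Fz 5.2 dr -0.90mm lag 1.0 open 0.0213
570 t34.55 Fr -0.1 Ft 8.0 Fz 2.3 dr -0.51mm lag -1.8 open 0.0210
600 t35.38 Fr 1.7 Ft 8.8 Fz 5.2 dr 0.04mm lag -2.9 open 0.0214
630 t36.20 Fr -0.3 Ft 5.5 Fz 7.6 dr 0.16mm lag -2.2 open 0.0210
660 t37.02 Fr 0.3 Ft 2.1 Fz 8.1 dr 0.43mm lag -1.6 open 0.0212
690 t37.85 Fr -0.6 Ft 0.5 Fz 6.6 dr 0.48mm lag -1.5 open 0.0207
720 t38.67 Fr -0.7 Ft 0.3 Fz 6.2 dr 0.38mm lag -1.6 open 0.0211
end [-0.00126111  0.00042615] f [-0.3220507   0.43379085  7.52700617] 39.325
```

Run:
```python
from h import *
gripper_to(.055); p=observe()['eef_pos']; move_l([p[0],p[1],.20],feed=.08)
movep([.45,.02,.33],ori(np.deg2rad(81.2))); o=observe(); print(o['time_s'],o['eef_pos'])
im,d,K,T=snap('wrist','w_end'); P=cloud(d,K,T)
rr=np.hypot(P[...,0]-.478,P[...,1]+.099)
k=(P[...,2]>.143)&(P[...,2]<.155)&(rr<.03); print('knob',k.sum(),P[k].mean(0).round(4),P[k].min(0).round(4),P[k].max(0).round(4))
k=(P[...,2]>.084)&(P[...,2]<.092)&(np.hypot(P[...,0]-.5127,P[...,1]+.06)<.085); q=P[k]; rs=np.hypot(q[:,0]-.5127,q[:,1]+.06); dv=q[rs>.02][:,:2].mean(0)-[.5127,-.06]
print('arm dir',np.degrees(np.arctan2(dv[1],dv[0])))
a=cv2.resize(im[120:260,300:390],(385,600),interpolation=cv2.INTER_CUBIC); b=cv2.resize(im[120:260,150:240],(385,600),interpolation=cv2.INTER_CUBIC)
cv2.imwrite('pics/crop4.png',cv2.convertScaleAbs(np.hstack([b,a]),alpha=1.4)[:,:,::-1])
```

```text
41.7917 [0.44976684 0.01969601 0.32868061]
knob 159 [ 0.4767 -0.0989  0.1456] [ 0.4677 -0.1085  0.143 ] [ 0.485  -0.0898  0.1478]
arm dir -133.5902171979616
```

View pics/crop4.png

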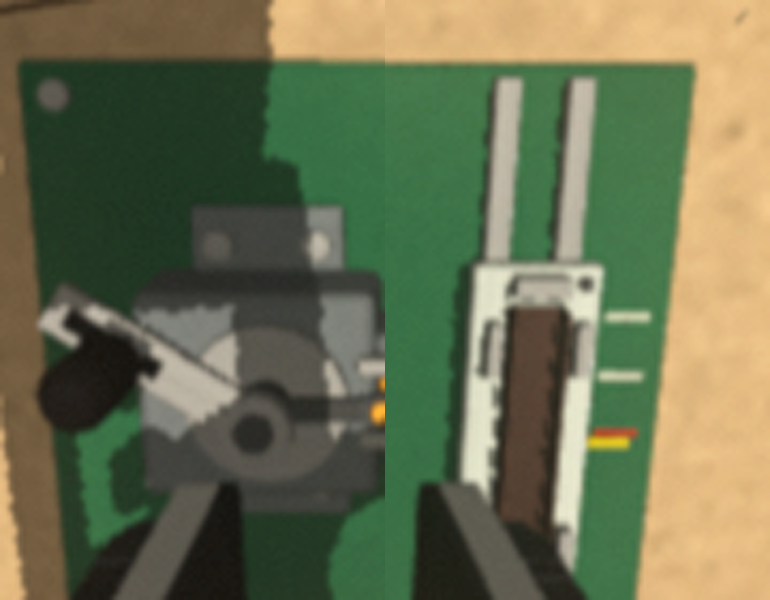

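The offcut is still in the nest. The yellow pointer (608,443) reads just past the red line (615,434), but the start picture had a similar offset, so it may be parallax. I'll check the travel numerically from the identical camera pose.

Run:
```python
from h import *
y=np.deg2rad(-8.8); ex=np.array([np.cos(y),np.sin(y)]); R={}
for f in('w_after','w_end'):
    im,d,K,T=load(f); hsv=cv2.cvtColor(im,cv2.COLOR_RGB2HSV)
    def cen(lo,hi,z):
        m=cv2.inRange(hsv,lo,hi); m[:, :335]=0; m[:, 375:]=0; m[:170]=0; m[250:]=0
        v,u=np.nonzero(m); w=hsv[v,u,1].astype(float); return len(u),u.mean().round(1),v.mean().round(1),ray(K,T,u.mean(),v.mean(),z)[:2]@ex
    print(f,'yellow',cen((23,120,120),(35,255,255),.03),'red',cen((0,120,100),(8,255,255),.0105))
    P=cloud(d,K,T); hv=(P[...,2]>.02)&(P[...,2]<.05)&(hsv[...,1]<60); hv[:,:300]=0; hv[:,380:]=0; hv[:150]=0; hv[230:]=0
    print(' carriage rear edge', np.sort((P[hv][:,:2]@ex))[[20,60]].round(4))
```

```text
w_after yellow (20, np.float64(353.6), np.float64(195.4), np.float64(0.49549353479846947)) red (8, np.float64(352.5), np.float64(221.0), np.float64(0.5482545212582786))
 carriage rear edge [0.4226 0.4242]
w_end yellow (20, np.float64(351.5), np.float64(222.5), np.float64(0.5440086642977121)) red (7, np.float64(353.0), np.float64(220.0), np.float64(0.5468334579038747))
 carriage rear edge [0.4721 0.4737]
```

Run:
```python
from h import *
o=observe(); print(o['time_s'],o['ft_force']); job_done()
```

```text
41.8417 [ 1.26452499  0.01225094 -0.93374938]
the job is handed in; nothing more can be done
```

The offcut is in the nest, the crank has been wound two full turns clockwise, and I handed the job in at 41.8 s with the gripper open and clear of everything.

**Offcut:** I laid the brown offcut open side up between the lugs and let go. It was still there in the last picture, though its far end was hidden behind the gripper finger.

**Crank:** I led the knob round at about 10 s a turn, which is slower than the suggested 5 s. The tangential force ran smoothly between about -7 and +9 N. In the readings I printed, the force along the arm stayed within 1.7 N, about 0.7 mm of give; the limit is 10 N.

**Last checks:**
- The crank arm came back to about 1.3° past its start direction, worth about 0.1 mm of carriage travel.
- The carriage's rear edge moved 49.5 mm by the depth readings.
- The yellow pointer measured 48.5 mm, a little short. I think this is my assumed pointer height and coarse pixels, not real travel.
- In the last picture the pointer looks a few pixels past the red line. The start picture showed a similar offset at the first line, so I took it as parallax.

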